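Gauge a steel pin in a taper slot

TASK

Take the steel pin from its rest, set it upright into the wide end of the taper gauge with its foot down between the jaws, and slide it along the slot so that it pushes the rider ahead until the pin wedges snugly between both jaws; feel for the stop and press the pin home lightly, with about 6 N, never harder. Then draw the pin back without moving the rider, which must stay showing where the pin stopped, and stand the pin upright in its rest again. Only the pin may push the rider; leave the beaker, the glass dish and the bearing alone.

Things in the scene. Friction and masses are not known exactly. Their poses are not given: they have to be found in the camera images.
- pin: The steel pin: upright cylinder 12 to 13 mm in diameter (which the gauge is to show), 36 mm tall, greyish with a dull red lower half and a narrow waist groove, 20 to 45 g. Origin at the centre of its foot, z up its axis. It starts standing in the pin rest; grasp it by its upper half.
- pin_mid (a point): Centre of the pin, on its axis 18 mm above its foot.
- rest_floor (a point): Centre of the pocket floor of the pin rest, 4 mm above the bench. The rest is a fixed low aluminium disc, 52 mm in diameter and 9 mm tall, with a round pocket 24 mm in diameter and 5 mm deep in which the pin stands.
- gauge: Taper gauge, fixed on the bench: steel plate 170 x 98 x 3 mm with two low steel jaws on it (top 10 mm above the bench) and a slot between them, open on top and at the wide end. Origin at bench level under the slot; x along the slot from wide to narrow end, z up; plate x -95 to 75, y -42 to 56 mm. A pin touching the straight jaw has its axis about on y = 0. It wedges at x = -10 to 35 mm.
- mouth (a point): Free place in the wide end of the slot to let the pin down: on the plate's top (3 mm above the bench) at gauge x = -70, y = +6 mm. The slot is over 24 mm wide here and ahead of the rider it is empty.
- straight_jaw: Fixed jaw of the gauge, on the -y side of the slot: a bar 10 mm wide, 7 mm thick, its working face straight along gauge x at about gauge y = -6 mm, from x = -80 to +50 mm. Its origin and axes are those of the gauge. Sliding takes 1 to 3 N; once the pin wedges, the push rises softly, about 1 N per mm of hand travel: 6 N is home, 12 N overruns the true reading.
- taper_jaw: Other jaw, +y side, rigidly clamped at a setting that varies by several mm: bar 125 x 18 x 7 mm with two clamp screws. Its own x runs along it from wide to narrow end; its working face, on its -y side, closes on the straight jaw by 1 in 5 (11.3 deg). Origin at bench level at its narrow end, some mm behind the face; 1 mm of error here shifts the stop by 5 mm: feel for it.
- rider (a joint): Travel of the rider to the narrow end, m, 0 to 0.095; at 0 its tip is at gauge x = -45 mm; starts at 0 to 0.018. Dark steel slide that stays where left, about 1.5 N friction. Its block (18 x 11 mm) lies beyond the straight jaw (gauge y -18 to -30 mm); a bridge over that jaw carries a blade in the slot; all below 13 mm over the bench. A pointer runs along scale ticks.
- rider_tip (a point): Middle of the rider blade's front face (the face towards the wide end, which the pin pushes), 6.5 mm above the bench, at gauge y = 0; the blade is 4 mm thick along the slot and spans gauge y -7 to +1.5 mm, z 4 to 12 mm.
- pin_place (a point): Point one pin radius in front of the rider's tip, moving with the rider: where the axis of a pin that touches the rider stands.
- beaker: Glass beaker, 77 mm wide, 98 mm tall, a bystander. Origin at the centre of its underside.
- glass_dish: Glass dish, 77 mm wide, 36 mm tall, a bystander. Origin at the centre of its underside.
- bearing: Ball bearing, 68 mm wide, 16 mm tall, lying flat, a bystander. Origin at the centre of its underside.
Things that resemble listed ones, but are neither listed nor needed, are in the scene too. What is shaped like the taper_jaw but brown or purple is not meant.

How it is judged:
By the outcome, as a careful person would: the job done as asked, in the order asked, and still so for the second after the job is handed in, with the robot touching nothing.
It also fails if it takes over 72 s, if anything falls off the work surface, if the arm or the gripper's body presses on something with over 40 N, if the wrist force passes 120 N, or if a joint passes its speed limit or range.

ROBOT

A 6-joint arm with a two-finger parallel gripper is mounted at the origin on the work surface; the furniture and walls round the work are solid. World frame = base frame: x ahead of the robot, y to its left, z up, the work surface at z = 0. Lengths are in m, angles in rad, forces in N, time in s.
With the tool pointing down it reaches from about 0.35 to 0.875 m from the base axis. Payload 4.2 kg.
Tool frame: the origin (TCP) lies between the finger pads; the fingertips stand 8 mm ahead of it and the grasp point (between the pads) lies 11 mm behind it; z points along the fingers, y is the line along which they close (so a half turn about z gives the same grasp; the last joint's range is limited). The gripper opens to 87 mm and grips with 3 to 60 N. Pads are 19 mm wide; open, the fingers measure 117 mm over their backs; the gripper's body (75 mm by 190 mm) begins 51 mm behind the grasp point.
Start: joints at [-0.959, 0.385, 0.008, 0, -1.194, -0.259], TCP at [0.216, -0.586, 0.231] pointing down, gripper open.
Joint ranges: [-3.14, 3.14], [-1.21, 2.06], [-1.07, 1.41], [-3.16, 2.05], [-2.99, -0.16], [-3.1, 3.1]. Speed limits (rad/s): [2.79, 2.79, 3.14, 3.14, 3.14, 3.14].

INTERFACE

Orientations are given as [roll, pitch, yaw] about the fixed x, y, z axes, in that order (R = Rz(yaw) Ry(pitch) Rx(roll)).
In Python, from rig import arm gives the robot as it stands.
- The arm moves only by the tool jog_arm, never from a script. Its argument "steps" is a list that holds one entry, the list of rows, each a list of 4 numbers: the shift along the world's x, y, z as a fraction of full scale, then the turn about the world's z as a fraction of full scale. In form: [[[tx, ty, tz, spin], ...]]. A call has 1 to 8 rows; each row is the pose to reach, as a shift and turn from the pose commanded when the call began, turning the shorter way round; what a row does not reach only later rows make up. Full scale, the value 1, is 400 mm for a shift and 2 pi rad for a turn. A row lasts 1/10 s, in which the tool goes at most 50 mm and 8.59 degrees, less where a joint would pass 70% of its speed; a pose out of reach is approached as far as the arm can. A call with a number of a shift or a turn outside -1 to 1 is refused whole. A call with a gripper value outside its range is refused whole. "claw" is the opening, from -1 (shut) to 1 (fully open), so that 0 is half open, set as the call begins (left out, the last holds). The fingers move at their own pace and stop on an object; "force" is the grip in N (left out, the last holds). Time passes only in rows, so rows that repeat a pose let the fingers close. It gives the time, the measured TCP pose, the force, the opening and the grip force at its end, in the units of the state.
- arm.sense(): the state, without advancing time (a new reading comes with each control period).
- arm.snapshot(name): name is "scene" or "side" or "wrist"; returns a dict with "color" (400x640x3 uint8, red, green, blue), "fx", "fy", "cx", "cy" (pixels), "origin" and "orientation" of the camera in the world. Camera axes: x right, y down, z forward; pixel columns grow to the right and rows downward; lengths in m; the calibration is good to about 2 mm. A picture is of the moment at which its call begins. There is no depth.
- arm.hand_in(): hands the job in; it is judged then, once.
The state is a dict: "t": time; "q": joint angles; "qd": joint speeds; "joint_torque": joint torques, N m; "position": TCP position; "tcp_rot": TCP orientation; "ft_force": force on the tool from outside, world axes, zero at the start; "moment": the same for the moment, N m; "finger_gap": opening from 0.0 (shut) to 1.0 (fully open); "gripper_force": force on a finger pad.
Only numpy, scipy, OpenCV 4.12 (cv2) and the standard library are available. Lean on these libraries where they do the work, as an engineer would, in place of code of your own. Each camera call takes 0.05 s, during which the arm holds its last target. There are 200 camera calls.

## Working session

There is one attempt and no reset: what is moved stays moved. The work goes in short steps, Python scripts to look and compute and a tool call to move; the robot and the scene stay as the last step left them, time stands still between calls to the robot, and variables do not carry over. Pictures are saved under pics/ and viewed, at most 10 in all, crops included, and the job is handed in when it is done.

Besides the shell and the picture viewer there is one more tool, called after "Emit:" in YAML: its name, and indented under it one key for each argument. jog_arm: Moves the arm, as the interface text tells. Shift numbers are shares of 400 mm and turn numbers shares of 2 pi rad, none past 1 either way. Its arguments: {"type":"object","properties":{"steps":{"type":"array"},"claw":{"type":"number"},"force":{"type":"number"}},"required":["steps"]}

```bash
ls; mkdir -p pics
cat > h.py <<'E'
import numpy as np, cv2
from rig import arm
def R(c):
    o=np.array(c["orientation"],float)
    if o.shape==(3,3): return o
    from scipy.spatial.transform import Rotation as S
    return S.from_euler('xyz',o).as_matrix()
def ray(c,u,v):
    d=R(c)@np.array([(u-c["cx"])/c["fx"],(v-c["cy"])/c["fy"],1.]); return np.array(c["origin"]),d
def onz(c,u,v,z):
    o,d=ray(c,u,v); return o+d*(z-o[2])/d[2]
def proj(c,p):
    q=R(c).T@(np.array(p)-c["origin"]); return np.array([c["cx"]+c["fx"]*q[0]/q[2],c["cy"]+c["fy"]*q[1]/q[2]])
def two(c1,a,c2,b):
    o1,d1=ray(c1,*a);o2,d2=ray(c2,*b)
    s=np.linalg.lstsq(np.c_[d1,-d2],o2-o1,rcond=None)[0]
    p,q=o1+s[0]*d1,o2+s[1]*d2; return (p+q)/2,np.linalg.norm(p-q)
def snap(n,f):
    import pickle
    c=arm.snapshot(n); cv2.imwrite(f"pics/{f}.png",c["color"][:,:,::-1]); pickle.dump(c,open(f"pics/{f}.pkl","wb")); return c
def load(f):
    import pickle; return pickle.load(open(f"pics/{f}.pkl","rb"))
E
python3 - <<'E'
from h import *
for n in("scene","side","wrist"):
    c=snap(n,n+"0"); print(n,c["fx"],c["cx"],c["cy"],np.round(c["origin"],3),np.round(c["orientation"],3).tolist())
s=arm.sense();print(s["t"],s["position"],s["tcp_rot"],s["finger_gap"])
a=cv2.imread("pics/scene0.png");b=cv2.imread("pics/side0.png")
cv2.imwrite("pics/both.png",cv2.resize(np.vstack([a,b]),(480,600)))
E
```

```text
pics
scene 485.8597529446292 325.0589446849509 205.12932983326442 [ 1.432 -0.034  0.949] [-2.315, 0.007, 1.588]
side 429.350146581445 317.2063513597797 199.54291706651367 [ 0.338 -1.121  0.508] [-1.961, -0.015, -0.116]
wrist 322.946412423936 317.2552991784865 201.29784521134465 [ 0.15  -0.61   0.385] [2.882, -0.0, 1.923]
0.15 [ 0.21581976 -0.58610388  0.22972503] [ 3.13999003e+00 -1.09733522e-04 -2.78891140e+00] 1.0002725496924239
```

View pics/scene0.png

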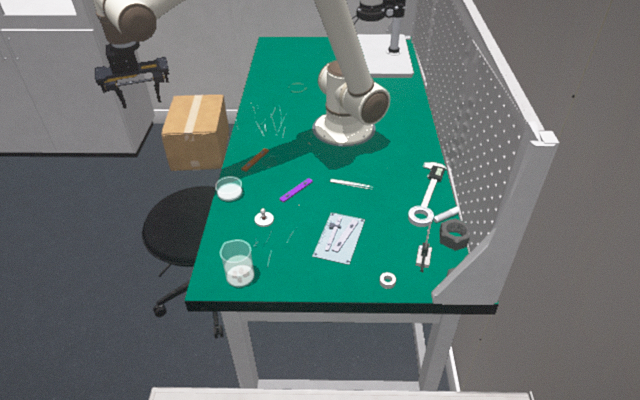

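View pics/side0.png

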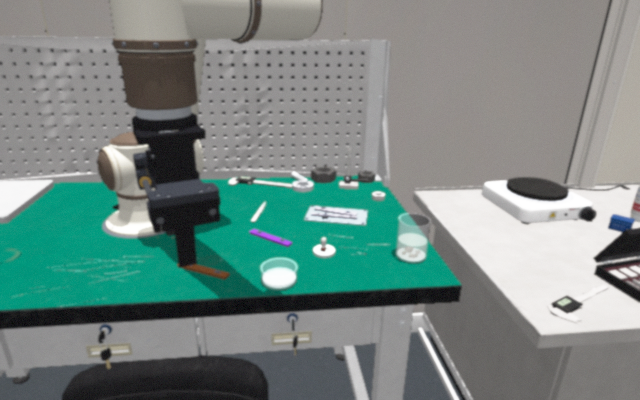

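The scene view shows the pin in its rest at (263,217), the gauge at (340,238), the dish at (229,188), the beaker at (238,263) and purple and brown decoy bars. In the side view the pin is at (324,248) and the gauge at (337,215).

Run:
```python
from h import *
s=load("scene0");d=load("side0")
print("pin",two(s,(263,212),d,(324,241)),onz(s,263,219,.009),onz(d,324,250,.009))
print("gauge",onz(s,340,238,.003),onz(d,337,215,.003))
print("dish",onz(s,229,190,.01),"beaker",onz(s,239,272,.01),"bearing",onz(s,388,280,.01))
for n,c in(("scene0",s),("side0",d)):
    x=slice(190,270),slice(240,370)
    if n=="side0": x=slice(190,270),slice(290,380)
    im=cv2.imread(f"pics/{n}.png")[x]; cv2.imwrite(f"pics/{n}c.png",cv2.resize(im,None,fx=6,fy=6,interpolation=3))
```

```text
pin (array([ 0.46542945, -0.22796773,  0.03099171]), np.float64(0.0007863461826442671)) [ 0.47096935 -0.22958583  0.009     ] [ 0.46516955 -0.23131441  0.009     ]
gauge [ 0.5353909  -0.01644174  0.003     ] [ 0.53010167 -0.0217165   0.003     ]
dish [ 0.35041112 -0.34375387  0.01      ] beaker [ 0.66088883 -0.26806894  0.01      ] bearing [0.68165789 0.09980029 0.01      ]
```

View pics/scene0c.png

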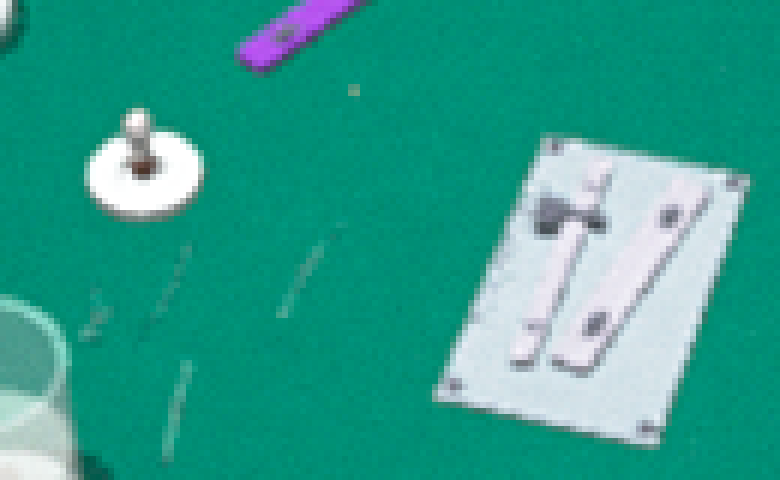

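The enlarged crop shows the white rest disc with the pin in it (red lower half, crop (140,150)). The grey gauge has its dark rider at crop (570,215), near the wide end, which faces the robot. The grey taper jaw is on the right. The purple bar is a decoy.

Run:
```python
from h import *
s=load("scene0")
for p in((550,135),(748,175),(660,440),(437,395)):
    print(np.round(onz(s,240+p[0]/6,190+p[1]/6,.003),4))
```

```text
[ 0.4366 -0.0395  0.003 ]
[0.4626 0.0526 0.003 ]
[0.6236 0.0085 0.003 ]
[ 0.5994 -0.0869  0.003 ]
```

Emit:
jog_arm:
  steps:
    - [[0.62, 0.88, -0.05, 0.15], [0.62, 0.88, -0.05, 0.15], [0.62, 0.88, -0.05, 0.15], [0.62, 0.88, -0.05, 0.15], [0.62, 0.88, -0.05, 0.15], [0.62, 0.88, -0.05, 0.15], [0.62, 0.88, -0.05, 0.15], [0.62, 0.88, -0.05, 0.15]]

```text
t: 0.95
position: [0.4468, -0.2579, 0.2119]
tcp_rot: [-3.142, 0.0, -1.845]
ft_force: [1.3, -1.1, 0.2]
finger_gap: 0.999
gripper_force: 0.0
```

Emit:
jog_arm:
  steps:
    - [[0.03, 0.03, 0, 0], [0.03, 0.03, 0, 0], [0.03, 0.03, 0, 0]]

```text
t: 1.25
position: [0.4578, -0.2479, 0.2117]
tcp_rot: [3.141, -0.0, -1.846]
ft_force: [-0.3, 0.3, -0.6]
finger_gap: 0.997
gripper_force: 0.0
```

Run:
```python
from h import *
c=snap("wrist","w1"); s=arm.sense(); print(s["t"],s["position"],s["tcp_rot"],s["ft_force"]); print(c["origin"],c["orientation"])
print(proj(c,(.467,-.230,.004)),proj(c,(.467,-.230,.04)))
```

```text
1.3 [ 0.45748758 -0.24834303  0.21178048] [ 3.14077981e+00 -4.72525231e-05 -1.84714782e+00] [ 1.0535464  -0.9768846  -0.03755348]
[ 0.4391686  -0.31466316  0.36702094] [2.88352985e+00 1.14482055e-04 2.86598747e+00]
[314.05786769 195.63547603] [313.72555331 203.808492  ]
```

View pics/w1.png

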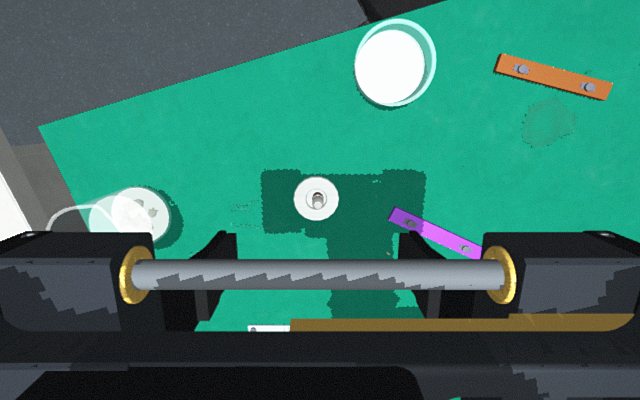

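The wrist view shows the rest disc with the pin at (317,199). The dish is at (395,65), the beaker at (130,215), and the purple and brown bars are to the right.

```bash
cat >> h.py <<'E'
def disc(c,lo,roi,bgr=None):
    x0,x1,y0,y1=roi; im=c["color"][y0:y1,x0:x1].astype(int)
    m=((im.min(2)>lo)).astype(np.uint8)
    k,_=cv2.findContours(m,0,2); k=max(k,key=cv2.contourArea); e=cv2.fitEllipse(cv2.convexHull(k)); return (e[0][0]+x0,e[0][1]+y0),e[1]
E
python3 - <<'E'
from h import *
c=load("w1");s=load("scene0");d=load("side0")
p,ax=disc(c,140,(285,350,170,228));print(p,ax,onz(c,*p,.009),ax[0]*(.367-.009)/c["fx"]/1.0)
q,ax=disc(s,140,(250,277,207,230));print(q,ax,onz(s,*q,.009))
q2,ax=disc(d,140,(308,340,244,262));print(q2,ax,onz(d,*q2,.009))
print(two(c,p,s,q),two(c,p,d,q2),two(s,q,d,q2))
im=c["color"][170:228,285:350,::-1];cv2.imwrite("pics/w1c.png",cv2.resize(im,None,fx=8,fy=8,interpolation=3))
E
```

```text
(315.8384532928467, 198.09798431396484) (43.62620162963867, 44.63340377807617) [ 0.46545323 -0.22782431  0.009     ] 0.04836152247732188
(263.3568592071533, 217.01835441589355) (17.18330192565918, 18.984941482543945) [ 0.46307137 -0.22947176  0.009     ]
(323.7849359512329, 249.85091495513916) (13.583294868469238, 22.75345802307129) [ 0.464754   -0.23054931  0.009     ]
(array([ 0.46538541, -0.22870319,  0.01141416]), np.float64(0.0006140573413092414)) (array([ 0.46539619, -0.22737193,  0.00721681]), np.float64(0.0003776020208533062)) (array([ 0.46429337, -0.22967835,  0.00918573]), np.float64(0.0015954286521122595))
```

View pics/w1c.png

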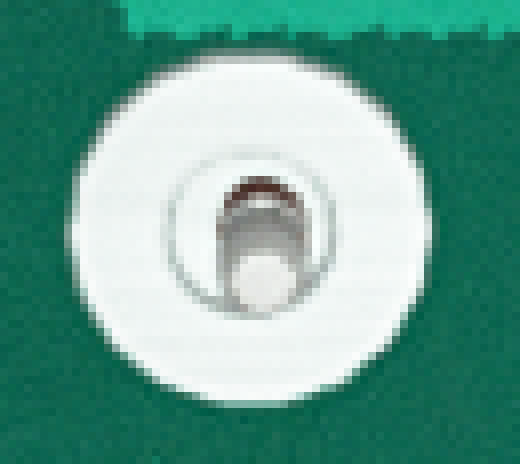

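The crop shows the pin top at crop (264,283), i.e. pixel (318,205.4), and the pocket centred at crop (251,232).

Run:
```python
from h import *
c=load("w1");print(onz(c,285+264/8-.5,170+283/8-.5,.04), onz(c,285+251/8-.5,170+232/8-.5,.009))
```

```text
[ 0.46350408 -0.22780497  0.04      ] [ 0.46554261 -0.22735658  0.009     ]
```

Emit:
jog_arm:
  steps:
    - [[0.016, 0.05, -0.1, 0], [0.016, 0.05, -0.2, 0], [0.016, 0.05, -0.3, 0], [0.016, 0.05, -0.38, 0], [0.016, 0.05, -0.4, 0], [0.016, 0.05, -0.4, 0]]

```text
t: 1.9
position: [0.4635, -0.2288, 0.0513]
tcp_rot: [3.139, -0.001, -1.848]
ft_force: [1.0, 0.6, -0.8]
finger_gap: 1.0
gripper_force: 0.0
```

Emit:
jog_arm:
  steps:
    - [[0.0, 0.002, -0.04, 0], [0.0, 0.002, -0.066, 0], [0.0, 0.002, -0.066, 0], [0.0, 0.002, -0.066, 0]]

```text
t: 2.3
position: [0.4651, -0.2274, 0.0266]
tcp_rot: [-3.14, -0.0, -1.846]
ft_force: [-0.1, -0.4, -0.3]
finger_gap: 0.998
gripper_force: 0.0
```

Emit:
jog_arm:
  steps:
    - [[0, 0, 0, 0], [0, 0, 0, 0], [0, 0, 0, 0], [0, 0, 0, 0], [0, 0, 0, 0], [0, 0, 0, 0], [0, 0, 0, 0], [0, 0, 0, 0]]
  claw: -1
  force: 25

```text
t: 3.1
position: [0.4645, -0.227, 0.0255]
tcp_rot: [3.141, 0.0, -1.846]
ft_force: [1.1, -0.2, 0.3]
finger_gap: 0.352
gripper_force: 0.0
```

Emit:
jog_arm:
  steps:
    - [[0, 0, 0, 0], [0, 0, 0, 0], [0, 0, 0, 0], [0, 0, 0, 0], [0, 0, 0, 0], [0, 0, 0, 0]]

```text
t: 3.7
position: [0.4645, -0.227, 0.0256]
tcp_rot: [3.142, -0.0, -1.846]
ft_force: [-0.5, -0.2, 0.8]
finger_gap: 0.13
gripper_force: 25.0
```

Emit:
jog_arm:
  steps:
    - [[0, 0, 0.1, 0], [0, 0, 0.2, 0], [0, 0.05, 0.31, 0], [0.05, 0.15, 0.31, 0], [0.08, 0.27, 0.31, 0], [0.11, 0.38, 0.31, 0], [0.15, 0.49, 0.31, 0], [0.194, 0.6, 0.31, 0]]

```text
t: 4.5
position: [0.5421, 0.0148, 0.1498]
tcp_rot: [-3.142, 0.0, -1.846]
ft_force: [0.8, -0.0, -0.4]
finger_gap: 0.133
gripper_force: 25.0
```

Emit:
jog_arm:
  steps:
    - [[0, 0.042, 0, 0], [0, 0.042, 0, 0], [0, 0.042, 0, 0], [0, 0.042, 0, 0]]

```text
t: 4.9
position: [0.5417, 0.0289, 0.1495]
tcp_rot: [3.141, -0.0, -1.847]
ft_force: [0.5, 0.8, -0.6]
finger_gap: 0.139
gripper_force: 25.0
```

Run:
```python
from h import *
c=snap("wrist","w2"); s=arm.sense(); print(s["t"],s["position"],s["tcp_rot"],s["ft_force"],s["finger_gap"])
im=c["color"][20:240,140:500,::-1];cv2.imwrite("pics/w2c.png",cv2.resize(im,(792,484),interpolation=3))
```

```text
4.95 [0.54173959 0.02871894 0.14956621] [ 3.14127155e+00 -1.93185489e-04 -1.84776844e+00] [-0.08729707  0.52432282  0.85192578] 0.13491779366085133
```

View pics/w2c.png

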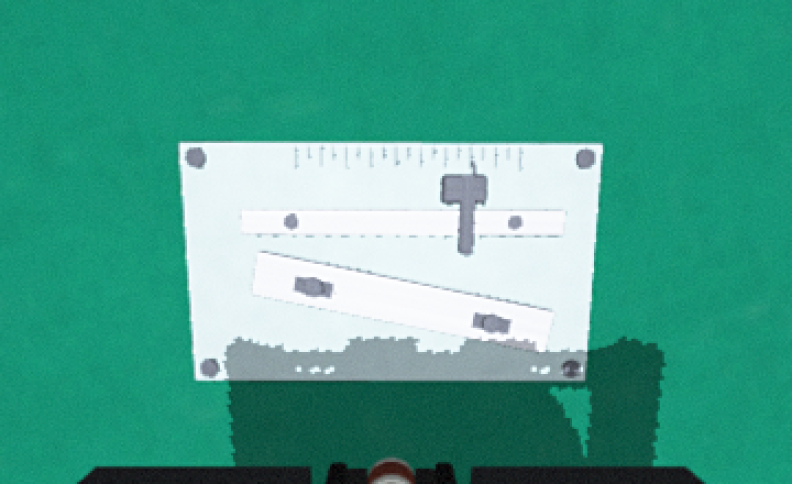

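The close view shows the gauge with its wide end to the right. The straight jaw's face runs along crop y≈235 from x=241 to 564. The rider blade is at crop x 458–473, with its front face at 473. The taper jaw's face runs from (258,252) to (552,310), and plate corners are at (179,142), (602,144), (586,380) and (196,380).

Run:
```python
from h import *
c=load("w2"); s=load("scene0"); d=load("side0")
f=lambda p,z:onz(c,140+p[0]/2.2-.3,20+p[1]/2.2-.3,z)
P=[f(p,.003) for p in((179,142),(602,144),(586,380),(196,380))]
print(np.round(P,4).tolist(),[round(np.linalg.norm(P[i]-P[i-1]),4) for i in range(4)])
a,b=f((241,234),.010),f((564,236),.010)
print("face",a,b,np.linalg.norm(a-b),"yaw",np.arctan2(*(a-b)[1::-1]))
ex=(a-b)/np.linalg.norm(a-b);ey=np.array([-ex[1],ex[0],0])
O=b+.080*ex+.006*ey; O[2]=0; print("O",O,"exey",ex,ey)
g=lambda p:np.round(1000*np.array([(p-O)@ex,(p-O)@ey]),1)
print("corners",[g(p).tolist() for p in P])
t1,t2=f((258,252),.010),f((552,310),.010); print("taper",g(t1),g(t2),"tip",g(f((473,245),.012)))
G1,G2=g(t1),g(t2);k=(G2[1]-G1[1])/(G2[0]-G1[0])
for D in(12,12.5,13): print("wedge x",D,(D-6-G1[1])/k+G1[0])
M=O-.070*ex+.006*ey; print("mouth",M)
# height check of corner via scene view
import itertools
for p,q in(((179,142),(437,395)),((602,144),(550,135))):
    print(two(c,(140+p[0]/2.2-.3,20+p[1]/2.2-.3),s,(240+q[0]/6-.4,190+q[1]/6-.4)))
np.savez("g.npz",O=O,ex=ex,ey=ey)
```

```text
[[0.5972, -0.0873, 0.003], [0.4342, -0.0401, 0.003], [0.4604, 0.0535, 0.003], [0.624, 0.007, 0.003]] [np.float64(0.098), np.float64(0.1697), np.float64(0.0972), np.float64(0.1701)]
face [ 0.58352592 -0.04621237  0.01      ] [ 0.45809521 -0.00973342  0.01      ] 0.1306276255703114 yaw -0.2830224451657164
O [ 0.53658803 -0.02631285  0.        ] exey [ 0.96021578 -0.27925912  0.        ] [0.27925912 0.96021578 0.        ]
corners [[75.2, -41.6], [-94.5, -41.9], [-95.4, 55.4], [74.7, 56.4]]
taper [44.1  1.1] [-77.1  24. ] tip [-43.1  -2.3]
wedge x 12 18.16637554585153
wedge x 12.5 15.520087336244544
wedge x 13 12.873799126637557
mouth [ 0.47104848 -0.00100342  0.        ]
(array([ 0.59738866, -0.08769935,  0.00215308]), np.float64(0.0005953400154544852))
(array([ 0.43391873, -0.0403795 ,  0.0020182 ]), np.float64(0.0004952891325196417))
```

Emit:
jog_arm:
  steps:
    - [[-0.08, -0.03, -0.05, 0], [-0.1767, -0.0743, -0.1, 0], [-0.1767, -0.0743, -0.2, 0], [-0.1767, -0.0743, -0.236, 0], [-0.1767, -0.0743, -0.236, 0], [-0.1767, -0.0743, -0.236, 0], [-0.1767, -0.0743, -0.236, 0]]
  force: 45

```text
t: 5.65
position: [0.4726, 0.0, 0.0563]
tcp_rot: [-3.139, 0.001, -1.847]
ft_force: [-0.3, -0.2, -0.5]
finger_gap: 0.124
gripper_force: 45.0
```

```bash
cat >> h.py <<'E'
def st(n=8,img=None):
    g=np.load("g.npz"); F=[];X=[]
    for i in range(n):
        c=arm.snapshot("side"); s=arm.sense(); F.append(s["ft_force"]); X.append(s["position"])
    F=np.array(F);X=np.mean(X,0);f=F.mean(0);d=X-g["O"]
    print("t %.2f tcp %s gauge xy mm %.2f %.2f"%(s["t"],np.round(X,4),1e3*d@g["ex"],1e3*d@g["ey"]),"F gx %.2f gy %.2f z %.2f sd %.2f"%(f@g["ex"],f@g["ey"],f[2],F.std(0).mean()),"gap %.3f"%s["finger_gap"])
    if img: cv2.imwrite(f"pics/{img}.png",c["color"][:,:,::-1])
    return c
E
python3 - <<'E'
from h import *
st()
E
```

```text
t 6.05 tcp [4.72e-01 2.00e-04 5.59e-02] gauge xy mm -69.46 7.39 F gx 0.16 gy 0.35 z -0.58 sd 0.42 gap 0.130
```

Emit:
jog_arm:
  steps:
    - [[-0.001, -0.003, -0.03, 0], [-0.001, -0.003, -0.055, 0], [-0.001, -0.003, -0.07, 0], [-0.001, -0.003, -0.0755, 0], [-0.001, -0.003, -0.0755, 0], [-0.001, -0.003, -0.0755, 0]]

```text
t: 6.65
position: [0.4712, -0.0011, 0.025]
tcp_rot: [-3.141, 0.0, -1.846]
ft_force: [0.2, 0.3, 0.1]
finger_gap: 0.128
gripper_force: 45.0
```

Run:
```python
from h import *
st()
```

```text
t 7.05 tcp [ 0.4711 -0.0011  0.0251] gauge xy mm -69.89 5.91 F gx 0.27 gy -0.31 z -0.60 sd 0.39 gap 0.126
```

Emit:
jog_arm:
  steps:
    - [[-0.0017, -0.006, 0, 0], [-0.0035, -0.012, 0, 0], [-0.0035, -0.012, 0, 0], [-0.0035, -0.012, 0, 0]]

```text
t: 7.45
position: [0.4698, -0.0058, 0.025]
tcp_rot: [-3.141, 0.0, -1.847]
ft_force: [-0.4, 2.6, -0.2]
finger_gap: 0.13
gripper_force: 45.0
```

Run:
```python
from h import *
st(6)
```

```text
t 7.75 tcp [ 0.4697 -0.0058  0.025 ] gauge xy mm -69.93 1.02 F gx -1.09 gy 2.28 z 0.30 sd 0.44 gap 0.129
```

Emit:
jog_arm:
  steps:
    - [[-0.0014, -0.0048, 0, 0], [-0.0014, -0.0048, 0, 0], [-0.0014, -0.0048, 0, 0]]

```text
t: 8.05
position: [0.4698, -0.0065, 0.0251]
tcp_rot: [-3.14, 0.002, -1.847]
ft_force: [-1.9, 9.6, 0.1]
finger_gap: 0.129
gripper_force: 45.0
```

Run:
```python
from h import *
st(6)
```

```text
t 8.35 tcp [ 0.4698 -0.0065  0.0251] gauge xy mm -69.70 0.35 F gx -3.83 gy 8.93 z 0.28 sd 0.27 gap 0.127
```

Emit:
jog_arm:
  steps:
    - [[0.0019, 0.0065, 0, 0], [0.0099, 0.0042, 0, 0], [0.0179, 0.0018, 0, 0], [0.0259, -0.0005, 0, 0], [0.0339, -0.0028, 0, 0], [0.0419, -0.0051, 0, 0], [0.0499, -0.0075, 0, 0], [0.0499, -0.0075, 0, 0]]

```text
t: 9.15
position: [0.4894, -0.0111, 0.0249]
tcp_rot: [-3.141, -0.0, -1.847]
ft_force: [0.5, 0.3, -0.5]
finger_gap: 0.122
gripper_force: 45.0
```

Run:
```python
from h import *
st(6)
```

```text
t 9.45 tcp [ 0.489 -0.011  0.025] gauge xy mm -50.00 1.43 F gx 0.37 gy -0.09 z -0.41 sd 0.42 gap 0.126
```

Emit:
jog_arm:
  steps:
    - [[0.009, -0.0026, 0, 0], [0.018, -0.0052, 0, 0], [0.027, -0.0078, 0, 0], [0.036, -0.0105, 0, 0], [0.045, -0.0131, 0, 0], [0.054, -0.0157, 0, 0], [0.063, -0.0183, 0, 0], [0.072, -0.0209, 0, 0]]

```text
t: 10.25
position: [0.518, -0.0194, 0.0249]
tcp_rot: [3.141, -0.0, -1.846]
ft_force: [-1.8, 0.8, 0.7]
finger_gap: 0.128
gripper_force: 45.0
```

Run:
```python
from h import *
st(6)
```

```text
t 10.55 tcp [ 0.5186 -0.0193  0.0251] gauge xy mm -19.23 1.73 F gx -0.02 gy -0.10 z -0.49 sd 0.42 gap 0.132
```

Emit:
jog_arm:
  steps:
    - [[0.007, -0.003, 0, 0], [0.014, -0.005, 0, 0], [0.021, -0.007, 0, 0], [0.028, -0.009, 0, 0], [0.035, -0.0112, 0, 0], [0.042, -0.0132, 0, 0], [0.048, -0.015, 0, 0], [0.048, -0.015, 0, 0]]

```text
t: 11.35
position: [0.5378, -0.0253, 0.025]
tcp_rot: [-3.14, 0.0, -1.846]
ft_force: [0.2, 2.2, -1.9]
finger_gap: 0.132
gripper_force: 45.0
```

Run:
```python
from h import *
st(6)
```

```text
t 11.65 tcp [ 0.5377 -0.0253  0.025 ] gauge xy mm 0.79 1.33 F gx -0.24 gy 1.82 z -0.82 sd 0.39 gap 0.123
```

Emit:
jog_arm:
  steps:
    - [[0.0024, -0.0007, 0, 0], [0.0048, -0.0014, 0, 0], [0.0072, -0.0021, 0, 0], [0.0096, -0.0028, 0, 0], [0.0096, -0.0028, 0, 0], [0.0096, -0.0028, 0, 0]]

```text
t: 12.25
position: [0.5402, -0.0261, 0.0249]
tcp_rot: [3.14, -0.0, -1.847]
ft_force: [-2.1, 5.1, 0.2]
finger_gap: 0.129
gripper_force: 45.0
```

Run:
```python
from h import *
st(6)
```

```text
t 12.55 tcp [ 0.5402 -0.0262  0.0249] gauge xy mm 3.46 1.17 F gx -3.46 gy 3.78 z 0.40 sd 0.46 gap 0.126
```

Emit:
jog_arm:
  steps:
    - [[0.0008, 0.0029, 0, 0], [0.0008, 0.0029, 0, 0], [0.0008, 0.0029, 0, 0]]

```text
t: 12.85
position: [0.5408, -0.0257, 0.0249]
tcp_rot: [3.141, -0.001, -1.846]
ft_force: [-2.5, 0.7, -0.4]
finger_gap: 0.126
gripper_force: 45.0
```

Run:
```python
from h import *
st(6)
```

```text
t 13.15 tcp [ 0.5409 -0.0256  0.0249] gauge xy mm 3.89 1.90 F gx -1.66 gy -0.71 z -0.62 sd 0.47 gap 0.128
```

Emit:
jog_arm:
  steps:
    - [[0.0024, -0.0007, 0, 0], [0.0048, -0.0014, 0, 0], [0.0048, -0.0014, 0, 0], [0.0048, -0.0014, 0, 0]]

```text
t: 13.55
position: [0.5433, -0.0257, 0.025]
tcp_rot: [-3.141, 0.0, -1.846]
ft_force: [-1.9, -0.2, -0.6]
finger_gap: 0.128
gripper_force: 45.0
```

Run:
```python
from h import *
st(6)
```

```text
t 13.85 tcp [ 0.5434 -0.0257  0.0251] gauge xy mm 6.33 2.51 F gx -0.59 gy -0.47 z -0.50 sd 0.44 gap 0.129
```

Emit:
jog_arm:
  steps:
    - [[0.002, -0.0018, 0, 0], [0.0045, -0.0026, 0, 0], [0.0069, -0.0033, 0, 0], [0.0069, -0.0033, 0, 0]]

```text
t: 14.25
position: [0.5463, -0.027, 0.0251]
tcp_rot: [-3.141, 0.0, -1.846]
ft_force: [-1.1, 1.9, -0.5]
finger_gap: 0.129
gripper_force: 45.0
```

Run:
```python
from h import *
st(6)
```

```text
t 14.55 tcp [ 0.5462 -0.0271  0.0251] gauge xy mm 9.46 1.95 F gx -0.94 gy 0.31 z -0.26 sd 0.50 gap 0.126
```

Emit:
jog_arm:
  steps:
    - [[0.0024, -0.0007, 0, 0], [0.0048, -0.0014, 0, 0], [0.0048, -0.0014, 0, 0], [0.0048, -0.0014, 0, 0]]

```text
t: 14.95
position: [0.5478, -0.0277, 0.025]
tcp_rot: [3.142, -0.0, -1.846]
ft_force: [-1.7, 0.5, -0.3]
finger_gap: 0.126
gripper_force: 45.0
```

Run:
```python
from h import *
st(6)
```

```text
t 15.25 tcp [ 0.5478 -0.0277  0.025 ] gauge xy mm 11.11 1.81 F gx -0.93 gy 0.01 z 0.64 sd 0.39 gap 0.131
```

Emit:
jog_arm:
  steps:
    - [[0.0024, -0.0007, 0, 0], [0.0048, -0.0014, 0, 0], [0.0048, -0.0014, 0, 0], [0.0048, -0.0014, 0, 0]]

```text
t: 15.65
position: [0.5495, -0.0283, 0.0249]
tcp_rot: [3.141, -0.0, -1.846]
ft_force: [-1.2, 0.1, -0.4]
finger_gap: 0.134
gripper_force: 45.0
```

Run:
```python
from h import *
st(6)
```

```text
t 15.95 tcp [ 0.5495 -0.0283  0.0249] gauge xy mm 12.95 1.72 F gx -1.91 gy -0.35 z -0.03 sd 0.32 gap 0.129
```

Emit:
jog_arm:
  steps:
    - [[0.0024, -0.0007, 0, 0], [0.0036, -0.001, 0, 0], [0.0036, -0.001, 0, 0], [0.0036, -0.001, 0, 0]]

```text
t: 16.35
position: [0.5505, -0.0287, 0.0248]
tcp_rot: [3.14, -0.001, -1.847]
ft_force: [-4.8, 0.3, 0.6]
finger_gap: 0.131
gripper_force: 45.0
```

Run:
```python
from h import *
st(6)
```

```text
t 16.65 tcp [ 0.5505 -0.0287  0.0248] gauge xy mm 14.06 1.60 F gx -4.35 gy -0.31 z 0.81 sd 0.44 gap 0.125
```

Emit:
jog_arm:
  steps:
    - [[0.0012, -0.0004, 0, 0], [0.0024, -0.0007, 0, 0], [0.0024, -0.0007, 0, 0], [0.0024, -0.0007, 0, 0]]

```text
t: 17.05
position: [0.5512, -0.029, 0.0247]
tcp_rot: [3.14, -0.001, -1.847]
ft_force: [-5.3, 1.2, 1.1]
finger_gap: 0.127
gripper_force: 45.0
```

Run:
```python
from h import *
st(10)
```

```text
t 17.55 tcp [ 0.5512 -0.029   0.0248] gauge xy mm 14.77 1.54 F gx -5.89 gy -0.50 z 1.33 sd 0.46 gap 0.128
```

Emit:
jog_arm:
  steps:
    - [[-0.006, 0.0018, 0, 0], [-0.018, 0.0055, 0, 0], [-0.036, 0.011, 0, 0], [-0.06, 0.018, 0, 0], [-0.084, 0.0252, 0, 0], [-0.096, 0.0288, 0, 0], [-0.096, 0.0288, 0, 0]]

```text
t: 18.25
position: [0.513, -0.017, 0.0252]
tcp_rot: [-3.141, 0.0, -1.845]
ft_force: [0.4, 0.4, -0.5]
finger_gap: 0.126
gripper_force: 45.0
```

Run:
```python
from h import *
st(6)
```

```text
t 18.55 tcp [ 0.5141 -0.0172  0.0252] gauge xy mm -24.14 2.48 F gx 0.26 gy 0.30 z 0.05 sd 0.36 gap 0.127
```

Emit:
jog_arm:
  steps:
    - [[0, 0, 0.02, 0], [0, 0, 0.06, 0], [0, 0, 0.14, 0], [0, 0, 0.24, 0], [0, 0, 0.3, 0], [0, 0, 0.3, 0], [0, 0, 0.3, 0]]

```text
t: 19.25
position: [0.5136, -0.0173, 0.1456]
tcp_rot: [-3.141, 0.001, -1.847]
ft_force: [-0.3, -0.3, -1.0]
finger_gap: 0.125
gripper_force: 45.0
```

Run:
```python
from h import *
a=snap("side","s3"); b=snap("scene","c3"); s=arm.sense(); print(s["position"],s["finger_gap"],s["gripper_force"],s["ft_force"])
i=cv2.resize(b["color"][170:270,300:380,::-1],None,fx=5,fy=5,interpolation=3); j=cv2.resize(a["color"][130:230,280:380,::-1],None,fx=5,fy=5,interpolation=3)
cv2.imwrite("pics/c3c.png",np.hstack([i[:500],j[:500]])[:, :800])
```

```text
[ 0.51277493 -0.0175547   0.14400286] 0.12932082281891336 45.00002930872142 [-0.32686582 -0.00935106 -0.48238549]
```

View pics/c3c.png

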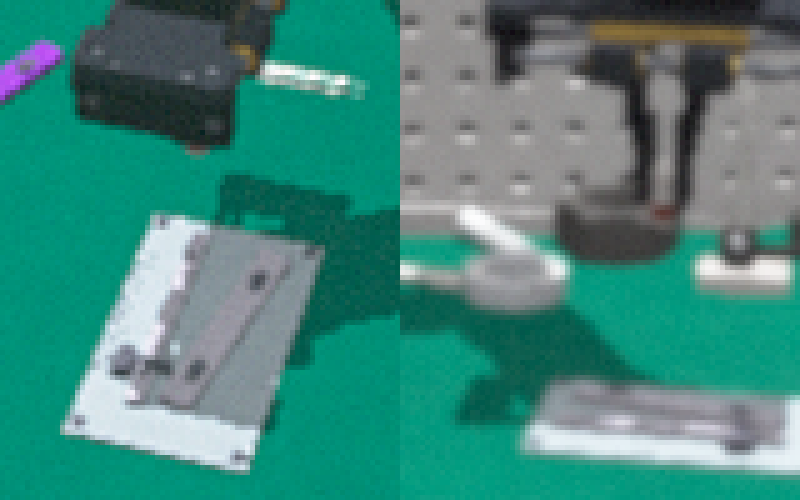

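The rider now stands at the narrow end at crop (140,360), and the pin hangs upright in the fingers with its red foot at crop (662,212). Now back to the rest.

Emit:
jog_arm:
  steps:
    - [[-0.03, -0.1, 0, 0], [-0.05, -0.2, 0, 0], [-0.08, -0.3, 0, 0], [-0.1, -0.4, 0, 0], [-0.12, -0.5, 0, 0], [-0.12, -0.524, 0, 0], [-0.12, -0.524, -0.1, 0], [-0.12, -0.524, -0.2, 0]]

```text
t: 20.15
position: [0.466, -0.2274, 0.0641]
tcp_rot: [-3.14, 0.0, -1.848]
ft_force: [0.1, 0.1, -1.5]
finger_gap: 0.124
gripper_force: 45.0
```

Emit:
jog_arm:
  steps:
    - [[0, 0, 0, 0], [0, 0, 0, 0], [0, 0, 0, 0]]

```text
t: 20.45
position: [0.4673, -0.227, 0.0666]
tcp_rot: [-3.139, -0.0, -1.845]
ft_force: [-0.2, 0.5, -0.3]
finger_gap: 0.13
gripper_force: 45.0
```

Run:
```python
from h import *
c=st(6); im=c["color"]
cv2.imwrite("pics/s4.png",cv2.resize(im[195:265,280:370,::-1],None,fx=6,fy=6,interpolation=3))
print(proj(c,(.4655,-.2275,.009)))
```

```text
t 20.75 tcp [ 0.4668 -0.2269  0.0665] gauge xy mm -10.98 -212.14 F gx 0.38 gy -0.22 z -0.07 sd 0.47 gap 0.129
[323.9294968  249.21486246]
```

View pics/s4.png

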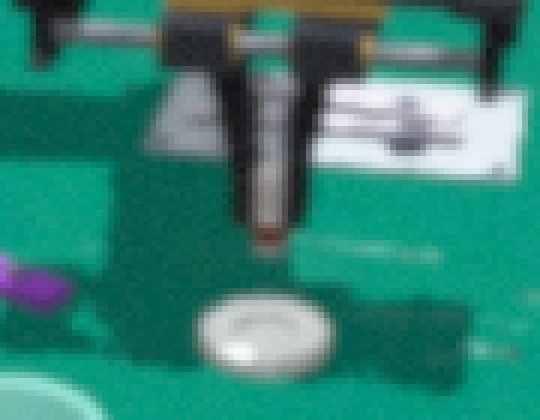

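The pin at crop x≈268 hangs over the pocket at crop (265,325).

Emit:
jog_arm:
  steps:
    - [[-0.004, 0, -0.04, 0], [-0.004, 0, -0.07, 0], [-0.004, 0, -0.085, 0], [-0.004, 0, -0.095, 0], [-0.004, 0, -0.1, 0], [-0.004, 0, -0.102, 0], [-0.004, 0, -0.102, 0], [-0.004, 0, -0.102, 0]]

```text
t: 21.55
position: [0.464, -0.227, 0.0255]
tcp_rot: [3.141, -0.0, -1.846]
ft_force: [-3.0, 1.5, 7.7]
finger_gap: 0.133
gripper_force: 45.0
```

Run:
```python
from h import *
st(6)
```

```text
t 21.85 tcp [ 0.464  -0.227   0.0255] gauge xy mm -13.62 -212.99 F gx -2.75 gy 0.68 z 8.16 sd 0.48 gap 0.127
```

Emit:
jog_arm:
  steps:
    - [[0, 0, 0.0012, 0], [0, 0, 0.0012, 0]]

```text
t: 22.05
position: [0.464, -0.227, 0.0255]
tcp_rot: [3.141, -0.0, -1.846]
ft_force: [-2.1, 1.3, 6.8]
finger_gap: 0.128
gripper_force: 45.0
```

Emit:
jog_arm:
  steps:
    - [[0, 0, 0, 0], [0, 0, 0, 0], [0, 0, 0, 0], [0, 0, 0, 0], [0, 0, 0, 0], [0, 0, 0, 0]]
  claw: 0

```text
t: 22.65
position: [0.4641, -0.2269, 0.0246]
tcp_rot: [3.142, 0.0, -1.846]
ft_force: [-0.3, 0.4, -0.6]
finger_gap: 0.486
gripper_force: 0.0
```

Emit:
jog_arm:
  steps:
    - [[0, 0, 0.02, 0], [0, 0, 0.06, 0], [0, 0, 0.14, 0], [0, 0, 0.24, 0], [0, 0, 0.34, 0], [0, 0, 0.4, 0], [0, 0, 0.4, 0]]

```text
t: 23.35
position: [0.4665, -0.2276, 0.1896]
tcp_rot: [-3.132, 0.0, -1.846]
ft_force: [-0.1, 0.5, -0.5]
finger_gap: 0.501
gripper_force: 0.0
```

Run:
```python
from h import *
a=snap("side","s5"); b=snap("scene","c5"); s=arm.sense(); print(s["t"],s["position"],s["finger_gap"],s["ft_force"])
i=cv2.resize(b["color"][195:275,250:365,::-1],None,fx=4,fy=4,interpolation=3); j=cv2.resize(a["color"][195:275,300:380,::-1],None,fx=4,fy=4,interpolation=3)
cv2.imwrite("pics/c5c.png",np.hstack([i,j]))
```

```text
23.45 [ 0.46391773 -0.22677955  0.18526384] 0.4992105503396876 [ 0.73445011 -0.45133226 -0.64974636]
```

View pics/c5c.png

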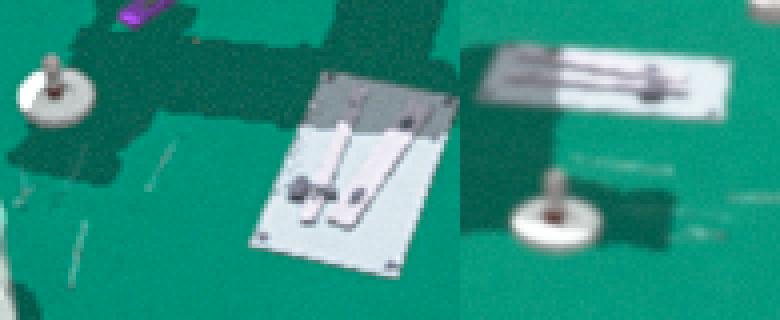

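Both views show the pin upright in the rest at crop (52,75) and (553,190), and the rider still at the narrow end at crop (300,190).

```bash
python3 -c "
from rig import arm
print(arm.hand_in())"
```

```text
the job is handed in; nothing more can be done
None
```

The job is handed in at about 23.5 s: the pin pushed the rider ahead until it wedged, was pressed home with about 5.9 N, drawn back with the rider left at the narrow end, and stands upright in its rest again.

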